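Open the candle-lid press and hold it up

TASK

A candle tin has just had its lid pressed on and has to come out of the press. Swing the lamp arm aside until its head no longer overhangs the press's base plate; then pull the red latch knob sideways against its spring and, with it pulled, lift the blue beam off the ball until its knob end is at least 7 cm higher than when closed. Finish while still holding the beam up with the gripper, motionless, so that a colleague can take the tin out; leave the tin in its nest and do not disturb the pitcher, the bottle or the open tin.

Things in the scene. Friction and masses are not known exactly. Their poses are not given: they have to be found in the camera images.
- press: Lid press, fixed: white base plate 300 (x) x 130 (y) x 16 mm high. Origin: centre of the plate's underside, on the table. x runs along the blue beam from the knob end (ball, x = -100 mm, nearest the robot) to the hinge (x = +120 mm); y to the left seen from the knob end; z up. The tin's nest of four low studs is at the plate's middle.
- latch_knob (a point): Centre of the latch's red disc knob (30 mm in diameter, 16 mm thick) on top of the beam's near end, 142 mm above the table when closed. Its flat faces look along the press's y: pinch across them from above. A steel plate's top lies 30 mm below the centre. Axes as the press's while the beam is closed; they tilt with it. The latch rides on the beam: lifting the knob lifts the beam.
- latch (a joint): Slide of the latch along the press's +y (m): 0 = home, its jaw under the ball's collar and the beam locked; the jaw is free of the collar from 0.007; 0.020 = end stop. The spring pulls it home with 3 N at 0 and 10 N at the stop. The latch springs back when let go.
- beam (a joint): Angle of the blue beam (rad): 0 = closed, on the ball; grows as the knob end rises; end stop 0.9. It weighs about 0.5 kg, has no stay and falls shut if let go. While latched it has only about 0.01 rad of play.
- beam_hinge (a point): Point on the beam's hinge axis (level, along the press's y), 88 mm above the table at the far end. The knob's centre is 220 mm from it horizontally (towards -x of the press) and 54 mm higher when closed, and goes round it in an upright arc.
- lamp_grip (a point): Centre of the orange upright grip on top of the black lamp head; round, 20 mm in diameter, 50 mm high, its centre 243 mm above the table. Lamp head: disc 90 mm in diameter, 20 mm thick, under the grip and centred on it, its top 217 mm above the table. At the start it hangs over the latch knob and bars the way.
- lamp_pivot (a point): Point on the upright swing axis of the lamp arm, on top of the lamp's fixed post beside the press at its right; 207 mm above the table. The grip's centre is 283 mm from this axis.
- lamp (a joint): Swing of the lamp arm (rad), counter-clockwise from above: near 0 at the start; growing values carry the head from over the press to its right-hand side, about level with the knob end; stops at -0.15 and 1.2. Light friction (about 0.2 N m), it stays where it is left.
- tin: Closed gold candle tin, 71 mm in diameter, 50 mm high, loose in the press's nest under the beam. Origin: centre of its underside. To be left there.
- pitcher: Bystander: small steel pitcher, 74 mm in diameter, 95 mm high, with a handle; origin at the centre of its underside.
- scent_bottle: Bystander: small amber bottle with a black cap, 44 mm in diameter, 105 mm high; origin at the centre of its underside.
- open_tin: Bystander: open gold tin, 80 mm in diameter, 48 mm high; origin at the centre of its underside.
Things that resemble listed ones, but are neither listed nor needed, are in the scene too. What is shaped like the tin but pink is not meant.

How it is judged:
By the outcome, as a careful person would: the job done as asked, in the order asked, and still so for the second after the job is handed in, while the arm keeps its last pose, push and grip.
It also fails if it takes over 48 s, if anything falls off the work surface, if the arm or the gripper's body presses on something with over 40 N, if the wrist force passes 120 N, or if a joint passes its speed limit or range.

ROBOT

A 7-joint arm with a two-finger parallel gripper is mounted at the origin on the work surface. World frame = base frame: x ahead of the robot, y to its left, z up, the work surface at z = 0. Lengths are in m, angles in rad, forces in N, time in s.
With the tool pointing down it reaches from about 0.4 to 0.925 m from the base axis. Payload 4.1 kg.
Tool frame: the origin (TCP) lies on the centre line of the jaws, within the pads' length; the fingertips stand 14 mm ahead of it and the grasp point (between the pads) lies 5 mm behind it; z points along the fingers, y is the direction in which the jaws open and shut (so a half turn about z gives the same grasp; the last joint's range is limited). The gripper opens to 85 mm and grips with 20 to 120 N. Pads are 22 mm wide; open, the fingers measure 114 mm over their backs; the gripper's body (76 mm by 85 mm) begins 54 mm behind the grasp point. The pads swing forward as they close: fully open they stand 13 mm farther back than shut.
Start: joints at [-1.248, 0.398, 0.045, 1.537, -0.019, 1.207, -0.051], TCP at [0.266, 0.593, 0.245] pointing down, gripper open.
Joint ranges: [-2.82, 2.82], [-0.49, 2.23], [-1.37, 1.46], [0, 2.46], [-1.36, 4.5], [0.23, 2], [-2.94, 2.94]. Speed limits (rad/s): [2.57, 2.57, 3.14, 3.14, 3.14, 3.14, 3.14].

INTERFACE

Orientations are given as [roll, pitch, yaw] about the fixed x, y, z axes, in that order (R = Rz(yaw) Ry(pitch) Rx(roll)).
In Python, from rig import r gives the robot as it stands. The module is installed in compiled form; this text tells all that it offers.
- The arm moves only by the tool arm_command, never from a script. Its argument "targets" is a list of rows, each an object with "translation": the shift along the tool's x, y, z in cm, a list of three; "rotation": the turn, a rotation vector about the tool's x, y, z in degrees, a list of three. In form: [{"translation": [dx, dy, dz], "rotation": [ax, ay, az]}, ...]. A call has 1 to 10 rows; each row shifts and turns the pose as measured when the row begins, along the tool's axes as they then stand; what a row does not reach is not made up. A row lasts 1/8 s, in which the tool goes at most 62.5 mm and 10.7 degrees, less where a joint would pass 70% of its speed; a pose out of reach is approached as far as the arm can. A call with a gripper value outside its range is refused whole. "jaw" is the opening, from 0 (shut) to 1 (fully open), set as the call begins (left out, the last holds). The fingers move at their own pace and stop on an object; the grip force is fixed at half the most. Time passes only in rows, so rows that do not move let the fingers close. It gives the time, the measured TCP pose, the force and the opening at its end, in the units of the state.
- r.get_obs(): the state, without advancing time (a new reading comes with each control period).
- r.capture(name): name is "scene" or "top" or "wrist"; returns the picture (480x640x3 uint8, blue, green, red); there is no depth.
- r.get_calibration(name): a dict with "intrinsics" (3x3 intrinsics, pixels), "rvec" (rotation vector, rad) and "tvec" (3), from world to camera coordinates, as OpenCV has them; the wrist camera has in their place "T_tool_cam" (4x4, takes a point from camera to tool coordinates, whose origin is the TCP and whose axes are the flange's). Camera axes: x right, y down, z forward; pixel columns grow to the right and rows downward; lengths in m; the calibration is good to about 2 mm. A picture is of the moment at which its call begins: read the wrist's pose just before it. get_calibration takes no time and is no camera call.
- r.finish_job(): hands the job in, once; it reports no verdict.
The state is a dict: "t": time; "joint_pos": joint angles; "dq": joint speeds; "tau": joint torques, N m; "eef_pos": TCP position; "ee_rot": TCP orientation; "force": force on the tool from outside, world axes, zero at the start; "wrist_torque": the same for the moment, N m; "opening": opening from 0.0 (shut) to 1.0 (fully open).
Only numpy, scipy, OpenCV 4.12 (cv2) and the standard library are available. Lean on these libraries where they do the work, as an engineer would, in place of code of your own. Each camera call takes 0.05 s, during which the arm holds its last target.

## Working session

There is one attempt and no reset: what is moved stays moved. The work goes in short steps, Python scripts to look and compute and a tool call to move; the robot and the scene stay as the last step left them, time stands still between calls to the robot, and variables do not carry over. Pictures are saved under pics/ and viewed, and the job is handed in when it is done.

Besides the shell and the picture viewer there is one more tool, called after "Request:" as name(argument=value, ...), one argument or row to a line, values as JSON. arm_command: Moves the arm, as the interface text tells. Its arguments: {"type":"object","properties":{"targets":{"type":"array"},"jaw":{"type":"number"}},"required":["targets"]}

```bash
mkdir -p pics; cat > h.py <<'E'
import numpy as np, cv2
from rig import r
from scipy.spatial.transform import Rotation as R
def cam(n):
    c=r.get_calibration(n); K=np.array(c["intrinsics"]); 
    if n=="wrist":
        o=r.get_obs(); T=np.eye(4); T[:3,:3]=R.from_euler('xyz',o["ee_rot"]).as_matrix(); T[:3,3]=o["eef_pos"]
        W=T@np.array(c["T_tool_cam"]); return K,W[:3,:3].T,-W[:3,:3].T@W[:3,3]
    return K,cv2.Rodrigues(np.array(c["rvec"],float))[0],np.array(c["tvec"],float).ravel()
def ray(C,u,v):
    K,Rm,t=C; d=Rm.T@np.linalg.inv(K)@np.array([u,v,1.0]); return -Rm.T@t,d
def onz(C,u,v,z):
    o,d=ray(C,u,v); return o+d*(z-o[2])/d[2]
def proj(C,p):
    K,Rm,t=C; q=K@(Rm@np.array(p)+t); return q[:2]/q[2]
E
python3 - <<'E'
from h import *
o=r.get_obs(); print({k:np.round(v,3).tolist() for k,v in o.items()})
for n in ("scene","top"):
    im=r.capture(n); cv2.imwrite(f"pics/{n}0.png",im); C=cam(n); print(n, np.round(-C[1].T@C[2],3), C[0][0,0])
E
```

```text
{'t': 0.0, 'joint_pos': [-1.248, 0.399, 0.045, 1.538, -0.019, 1.207, -0.051], 'dq': [-0.0, 0.0, -0.001, -0.001, 0.0, -0.0, 0.002], 'tau': [-0.0, -47.513, 1.365, -25.422, 0.012, 0.01, -0.0], 'eef_pos': [0.266, 0.592, 0.244], 'ee_rot': [-3.14, 0.0, 2.72], 'force': [1.053, -0.327, 0.558], 'wrist_torque': [0.046, -0.036, 0.014], 'opening': 0.999}
scene [ 1.289 -0.668  0.864] 528.1031420723358
top [ 0.422 -0.046  1.131] 446.48483197004924
```

View pics/scene0.png

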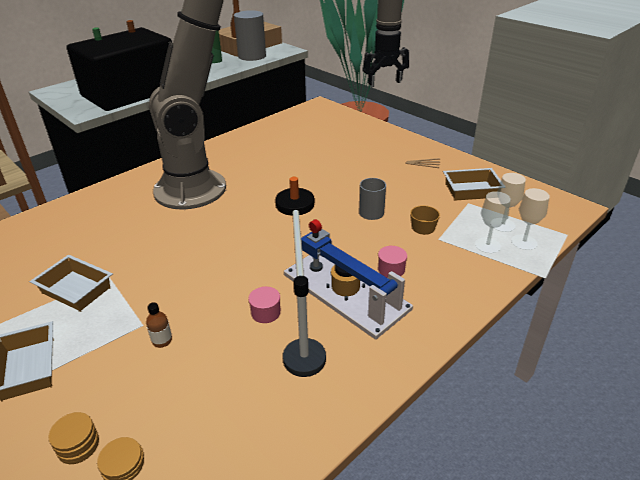

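View pics/top0.png

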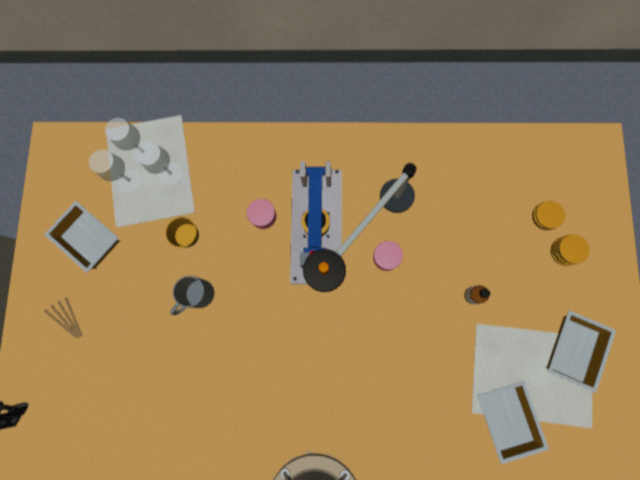

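The top view shows the press with its plate at about (291–342, 170–283), the lamp head at (324,270) and the lamp pivot cap near (409,170). The pitcher is at (188,292), the open tin at (184,234) and the bottle at (478,294). Next I measure these by masks.

```bash
python3 - <<'E'
from h import *
C=cam("top"); S=cam("scene")
t=cv2.imread("pics/top0.png"); s=cv2.imread("pics/scene0.png")
ht=cv2.cvtColor(t,cv2.COLOR_BGR2HSV); hs=cv2.cvtColor(s,cv2.COLOR_BGR2HSV)
def cen(m,roi):
    x0,y0,x1,y1=roi; mm=np.zeros_like(m); mm[y0:y1,x0:x1]=m[y0:y1,x0:x1]
    n,l,st,c=cv2.connectedComponentsWithStats(mm); 
    i=1+np.argmax(st[1:,4]); return c[i],st[i]
def tri(a,b):
    o1,d1=ray(C,*a);o2,d2=ray(S,*b)
    A=np.stack([d1,-d2],1); x=np.linalg.lstsq(A,o2-o1,rcond=None)[0]
    p,q=o1+d1*x[0],o2+d2*x[1]; return (p+q)/2,np.linalg.norm(p-q)
og=cen(cv2.inRange(ht,(5,200,120),(15,255,255)),(305,250,345,290)); og2=cen(cv2.inRange(hs,(3,180,80),(15,255,255)),(280,170,308,202))
print("grip",og,og2, onz(C,*og[0],0.268), tri(og[0],og2[0]), proj(S,onz(C,*og[0],0.268)))
# blue beam
b=cv2.inRange(ht,(105,150,50),(130,255,255)); c,st=cen(b,(280,150,350,290)); print("beam",c,st)
# plate white
w=cv2.inRange(ht,(0,0,130),(180,60,255)); 
x0,y0,x1,y1=(280,150,350,300); mm=np.zeros_like(w); mm[y0:y1,x0:x1]=w[y0:y1,x0:x1]
cs,_=cv2.findContours(mm,cv2.RETR_EXTERNAL,cv2.CHAIN_APPROX_SIMPLE); cc=max(cs,key=cv2.contourArea); print(cv2.minAreaRect(cc), cv2.boundingRect(cc))
for u,v in [(409,170),(404,172)]: print("pivot",onz(C,u,v,.207))
red=cen(cv2.inRange(hs,(0,200,100),(3,255,255))|cv2.inRange(hs,(172,180,100),(180,255,255)),(305,215,328,240)); print("red",red)
cv2.imwrite("pics/t1.png",cv2.resize(t[140:310,270:440],None,fx=3.5,fy=3.5,interpolation=cv2.INTER_CUBIC))
cv2.imwrite("pics/s1.png",cv2.resize(s[165:385,230:430],None,fx=2.7,fy=2.7,interpolation=cv2.INTER_CUBIC))
E
```

```text
grip (array([324.5, 262.5]), array([322, 262,   6,   3,   6], dtype=int32)) (array([293.61437908, 187.49673203]), array([290, 177,   8,  22, 153], dtype=int32)) [ 0.53058506 -0.02183055  0.268     ] (array([ 0.53086316, -0.02407307,  0.24914714]), np.float64(0.0069361014680167764)) [295.49198913 179.46250283]
beam [314.50189036 208.46219282] [ 304  168   21   84 1058]
((299.31390380859375, 222.06118774414062), (16.40916633605957, 122.21025848388672), 1.2453643083572388) (290, 161, 19, 123)
pivot [ 0.74118847 -0.19900699  0.207     ]
pivot [ 0.73660855 -0.18821052  0.207     ]
red (array([316.40816327, 223.42857143]), array([312, 220,   9,   9,  49], dtype=int32))
```

View pics/t1.png

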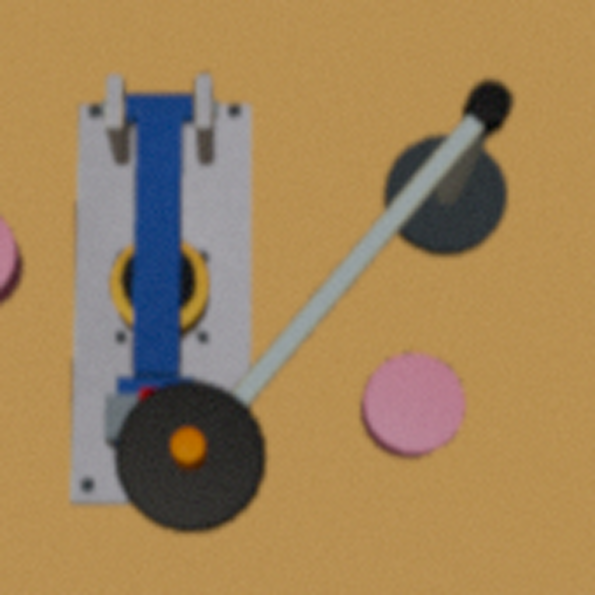

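View pics/s1.png

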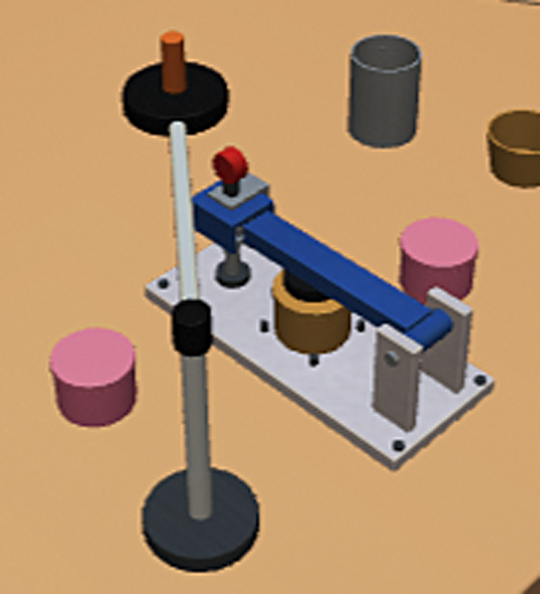

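```bash
python3 - <<'E'
from h import *
C=cam("top"); S=cam("scene")
f=lambda a,b:(270+a/3.5,140+b/3.5)
g=lambda a,b:(230+a/2.7,165+b/2.7)
def P(n,a,b,z): p=onz(C,*f(a,b),z); print(n,np.round(p,4)); return p
def Q(n,a,b,z): p=onz(S,*g(a,b),z); print(n,"scene",np.round(p,4)); return p
gr=P("grip top",188,441,.268); hd=P("head top",190,456,.217);
gr2=Q("grip top",173,37,.268);Q("grip mid",173,63,.243)
pv=P("pivot",489,103,.212); Q("pivot",192,310,.22)
print("d",np.linalg.norm((gr-pv)[:2]))
tl=P("TL",78,104,.016);tr=P("TR",251,104,.016);bl=P("BL",71,502,.016)
print(np.linalg.norm(tl-tr),np.linalg.norm(tl-bl))
Q("near",147,294,.016);Q("right far",395,464,.016);Q("left far",492,381,.016)
# scene: knob
Q("knob",230,165,.142)
P("beamL",136,170,.10);P("beamR",181,170,.10);P("beamL",134,370,.11);P("beamR",180,370,.11)
E
```

```text
grip top [ 0.5237 -0.0204  0.268 ]
head top [ 0.5209 -0.0202  0.217 ]
grip top scene [ 0.526  -0.0219  0.268 ]
grip mid scene [ 0.525  -0.0224  0.243 ]
pivot [ 0.7408 -0.1997  0.212 ]
pivot scene [ 0.7407 -0.1989  0.22  ]
d 0.2815238024886549
TL [0.806  0.0737 0.016 ]
TR [ 0.8069 -0.0557  0.016 ]
BL [0.5087 0.07   0.016 ]
0.12944974984919796 0.29729887298036806
near scene [ 0.5227 -0.0646  0.016 ]
right far scene [ 0.8126 -0.0586  0.016 ]
left far scene [0.809 0.068 0.016]
knob scene [0.5596 0.0068 0.142 ]
beamL [0.7299 0.0234 0.1   ]
beamR [ 0.7302 -0.0075  0.1   ]
beamL [0.5893 0.0209 0.11  ]
beamR [ 0.5896 -0.0096  0.11  ]
```

Both views agree, and the sizes check out: lamp radius 0.2815 m against 0.283, plate 0.297 x 0.129 m against 0.300 x 0.130. The grip is at about (0.524, -0.021), the pivot at (0.741, -0.199) and the knob at (0.559, 0.0065). I now raise the tool and move towards a point above the grip.

Request:
arm_command(
  targets=[
    {"translation": [0,0,-5],"rotation": [0,0,0]},
    {"translation": [0,0,-5],"rotation": [0,0,0]},
    {"translation": [-4.0,-3.7,0],"rotation": [0,0,0]},
    {"translation": [-4.0,-3.7,0],"rotation": [0,0,0]},
    {"translation": [-4.0,-3.7,0],"rotation": [0,0,0]},
    {"translation": [-4.0,-3.7,0],"rotation": [0,0,0]},
    {"translation": [-4.0,-3.7,0],"rotation": [0,0,0]},
    {"translation": [-4.0,-3.7,0],"rotation": [0,0,0]},
    {"translation": [-4.0,-3.7,0],"rotation": [0,0,0]},
    {"translation": [-4.0,-3.7,0],"rotation": [0,0,0]},
  ],
  jaw=1.0,
)

```text
t: 1.35
eef_pos: [0.439, 0.1826, 0.3438]
ee_rot: [-3.133, -0.002, 2.73]
force: [0.3, 0.4, 0.8]
opening: 1.0
```

```bash
cat >> h.py <<'E'
def delta(p,yaw=None):
    o=r.get_obs(); M=R.from_euler('xyz',o["ee_rot"]); d=M.inv().apply(np.array(p)-o["eef_pos"])*100
    print("t",round(o["t"],2),"pos",np.round(o["eef_pos"],4),"rpy",np.round(o["ee_rot"],3),"F",np.round(o["force"],1),"op",np.round(o["opening"],3))
    print("delta cm",np.round(d,2))
    if yaw is not None: print("rot deg",np.round((M.inv()*R.from_euler('xyz',[np.pi,0,yaw])).as_rotvec(degrees=True),2))
E
python3 -c "
from h import *
delta([.524,-.021,.34],2.72)"
```

```text
t 1.35 pos [0.439  0.1826 0.3438] rpy [-3.133e+00 -2.000e-03  2.730e+00] F [0.3 0.4 0.8] op 1.0
delta cm [-15.94 -15.26   0.49]
rot deg [-0.5  -0.09  0.58]
```

Request:
arm_command(
  targets=[
    {"translation": [-4.0,-3.8,0],"rotation": [0,0,0]},
    {"translation": [-4.0,-3.8,0],"rotation": [0,0,0]},
    {"translation": [-4.0,-3.8,0],"rotation": [0,0,0]},
    {"translation": [-3.0,-3.0,0],"rotation": [0,0,0.5]},
    {"translation": [0,0,0],"rotation": [0,0,0]},
  ],
  jaw=0.55,
)

```text
t: 1.98
eef_pos: [0.5197, -0.0217, 0.3437]
ee_rot: [-3.131, -0.002, 2.712]
force: [-1.0, 0.7, -0.2]
opening: 0.546
```

```bash
python3 - <<'E'
from h import *
C=cam("wrist"); im=r.capture("wrist"); cv2.imwrite("pics/w1.png",im)
print(proj(C,[.524,-.021,.268]))
delta([.524,-.021,.242],2.72)
E
```

```text
[317.83816055 262.46546703]
t 2.02 pos [ 0.5194 -0.0193  0.3435] rpy [-3.132e+00 -3.000e-03  2.716e+00] F [ 0.7 -0.3  0.2] op 0.554
delta cm [-0.52  0.13 10.15]
rot deg [-0.55 -0.16 -0.23]
```

View pics/w1.png

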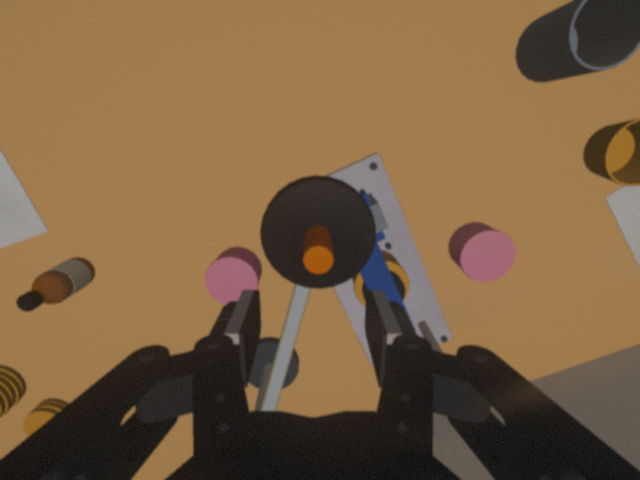

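The wrist view shows the grip's top at (318,260). My position projects to (318,262), so the fix is confirmed. I descend with the jaws half open around the grip.

Request:
arm_command(
  targets=[
    {"translation": [-0.5,0.1,4],"rotation": [-0.5,0,0]},
    {"translation": [0,0,4],"rotation": [0,0,0]},
    {"translation": [0,0,2.1],"rotation": [0,0,0]},
    {"translation": [0,0,0],"rotation": [0,0,0]},
  ],
)

```text
t: 2.52
eef_pos: [0.5231, -0.0131, 0.2392]
ee_rot: [3.139, -0.006, 2.726]
force: [0.4, 0.1, 0.3]
opening: 0.55
```

Request:
arm_command(
  targets=[
    {"translation": [0,0,0],"rotation": [0,0,0]},
    {"translation": [0,0,0],"rotation": [0,0,0]},
    {"translation": [0,0,0],"rotation": [0,0,0]},
  ],
  jaw=0.3,
)

```text
t: 2.9
eef_pos: [0.5241, -0.0118, 0.2416]
ee_rot: [3.137, -0.003, 2.729]
force: [-0.5, -0.1, -0.3]
opening: 0.297
```

```bash
python3 - <<'E'
from h import *
delta([.524,-.021,.242],2.72)
o=r.get_obs(); p=np.array(o["eef_pos"]); M=R.from_euler('xyz',o["ee_rot"]).as_matrix()
pv=np.array([.741,-.199]); a0=np.arctan2(*(p[:2]-pv)[::-1]); print(np.degrees(a0),np.linalg.norm(p[:2]-pv))
N=10; rad=.283; tot=np.radians(46); yaw=o["ee_rot"][2]; prev=p
for i in range(1,N+1):
    a=np.radians(140.6)+tot*i/N; q=np.array([pv[0]+rad*np.cos(a),pv[1]+rad*np.sin(a),.242]); Mi=R.from_euler('xyz',[np.pi,0,yaw+.042*(i-1)])
    print(i,np.round(q,3),np.round(Mi.inv().apply(q-prev)*100,2)); prev=q
E
```

```text
t 2.9 pos [ 0.5241 -0.0118  0.2416] rpy [ 3.137e+00 -3.000e-03  2.729e+00] F [-0.5 -0.1 -0.3] op 0.297
delta cm [-0.36 -0.85 -0.04]
rot deg [ 0.28 -0.16  0.52]
139.19585898607698 0.28650848974268733
1 [ 0.509 -0.037  0.242] [ 0.39 -2.98 -0.04]
2 [ 0.496 -0.057  0.242] [ 0.44 -2.23 -0.  ]
3 [ 0.486 -0.077  0.242] [ 0.36 -2.24 -0.  ]
4 [ 0.477 -0.098  0.242] [ 0.27 -2.26 -0.  ]
5 [ 0.47  -0.119  0.242] [ 0.19 -2.26 -0.  ]
6 [ 0.464 -0.141  0.242] [ 0.1  -2.27 -0.  ]
7 [ 0.46  -0.164  0.242] [ 0.01 -2.27 -0.  ]
8 [ 0.458 -0.186  0.242] [-0.07 -2.27 -0.  ]
9 [ 0.458 -0.209  0.242] [-0.16 -2.27 -0.  ]
10 [ 0.46  -0.232  0.242] [-0.25 -2.26 -0.  ]
```

Request:
arm_command(
  targets=[
    {"translation": [0.3,-2.5,0],"rotation": [0,0,-2.4]},
    {"translation": [0.4,-2.3,0],"rotation": [0,0,-2.4]},
    {"translation": [0.3,-2.3,0],"rotation": [0,0,-2.4]},
    {"translation": [0.3,-2.3,0],"rotation": [0,0,-2.4]},
    {"translation": [0.2,-2.3,0],"rotation": [0,0,-2.4]},
    {"translation": [0,0,0],"rotation": [0,0,0]},
  ],
)

```text
t: 3.65
eef_pos: [0.474, -0.1161, 0.2443]
ee_rot: [3.128, 0.005, 2.948]
force: [0.1, -0.0, -0.6]
opening: 0.3
```

```bash
python3 - <<'E'
from h import *
delta([.464,-.141,.242],3.0)
cv2.imwrite("pics/w2.png",r.capture("wrist"))
E
```

```text
t 3.65 pos [ 0.474  -0.1161  0.2443] rpy [3.128 0.005 2.948] F [ 0.1 -0.  -0.6] op 0.3
delta cm [ 0.5  -2.64  0.19]
rot deg [ 0.78  0.3  -2.96]
```

View pics/w2.png

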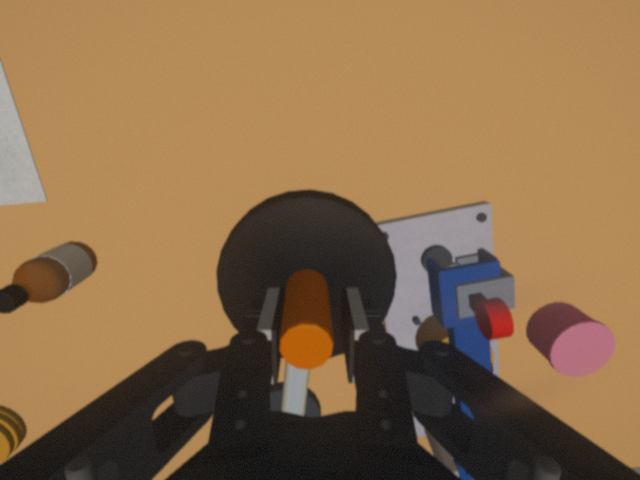

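The grip sits at (305,320) between the pads and the head moves along with them. I continue the swing.

Request:
arm_command(
  targets=[
    {"translation": [0.4,-2.5,0.1],"rotation": [0.5,0.2,-2.4]},
    {"translation": [0.1,-2.3,0],"rotation": [0,0,-2.4]},
    {"translation": [0,-2.3,0],"rotation": [0,0,-2.4]},
    {"translation": [-0.1,-2.3,0],"rotation": [0,0,-2.4]},
    {"translation": [-0.2,-2.3,0],"rotation": [0,0,-2.4]},
    {"translation": [-0.2,-1.8,0],"rotation": [0,0,0]},
    {"translation": [0,0,0],"rotation": [0,0,0]},
  ],
)

```text
t: 4.58
eef_pos: [0.4705, -0.2384, 0.2429]
ee_rot: [3.129, 0.007, -3.104]
force: [-0.3, -0.5, -0.6]
opening: 0.301
```

Request:
arm_command(
  targets=[
    {"translation": [0,0.2,0],"rotation": [0,0,0]},
    {"translation": [0,0,0],"rotation": [0,0,0]},
    {"translation": [0,0,-3],"rotation": [0,0,0]},
    {"translation": [0,0,-5],"rotation": [0,0,0]},
    {"translation": [0,0,-2],"rotation": [0,0,0]},
    {"translation": [0,0,0],"rotation": [0,0,0]},
  ],
  jaw=0.6,
)

```text
t: 5.32
eef_pos: [0.4713, -0.2308, 0.3451]
ee_rot: [3.125, 0.007, -3.096]
force: [-0.7, 0.5, -0.3]
opening: 0.599
```

```bash
python3 - <<'E'
from h import *
im=r.capture("top"); cv2.imwrite("pics/t2.png",cv2.resize(im[140:340,230:470],None,fx=3,fy=3,interpolation=cv2.INTER_CUBIC))
im=r.capture("scene"); cv2.imwrite("pics/s2.png",im)
delta([.559,.0065,.34],np.pi+.012)
E
```

```text
t 5.42 pos [ 0.4704 -0.2305  0.3432] rpy [ 3.124e+00  3.000e-03 -3.096e+00] F [ 0.4  0.4 -0.2] op 0.602
delta cm [-9.94 23.26  0.76]
rot deg [1.   0.18 1.94]
```

View pics/t2.png

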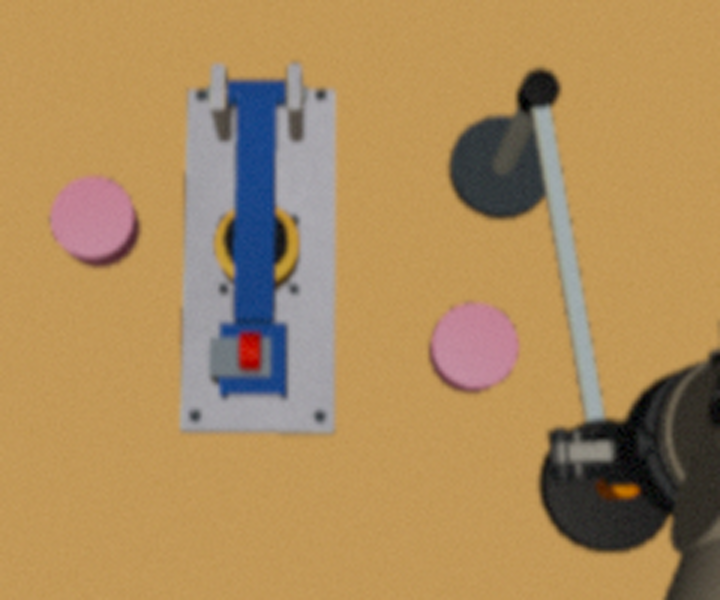

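View pics/s2.png

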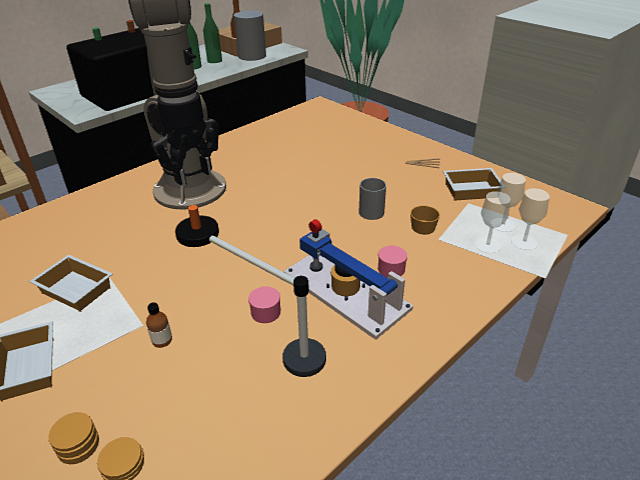

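The lamp head is now at (610,487) in the top crop, well off the plate. The red knob is uncovered at (250,350). I measure the knob and the plate corners.

```bash
python3 - <<'E'
from h import *
C=cam("top"); S=cam("scene"); f=lambda a,b:(230+a/3,140+b/3)
c=[onz(C,*f(*p),.016) for p in [(189,90),(335,91),(333,432),(181,430)]]
for p in c: print(np.round(p,4))
print("sizes",[round(np.linalg.norm(c[i]-c[(i+1)%4]),3) for i in range(4)])
m=sum(c)/4; ax=(c[0]+c[1]-c[2]-c[3]); yw=np.arctan2(ax[1],ax[0]); print("centre",m,"yaw",yw)
print("knob pred",m[:2]-.1*np.array([np.cos(yw),np.sin(yw)]), "hinge", m[:2]+.12*np.array([np.cos(yw),np.sin(yw)]))
im=cv2.imread("pics/s2.png"); hs=cv2.cvtColor(im,cv2.COLOR_BGR2HSV)
mk=cv2.inRange(hs,(0,150,60),(5,255,255))|cv2.inRange(hs,(172,150,60),(180,255,255)); mm=np.zeros_like(mk); mm[210:245,300:335]=mk[210:245,300:335]
x,y,w,h=cv2.boundingRect(mm); mo=cv2.moments(mm,True); u,v=mo['m10']/mo['m00'],mo['m01']/mo['m00']; print("scene red",x,y,w,h,u,v, onz(S,u,v,.142))
for uv in [(250,350),(241,334),(260,334),(241,371),(259,371)]: print("top",uv,np.round(onz(C,*f(*uv),.157),4),np.round(onz(C,*f(*uv),.142),4))
E
```

```text
[0.8052 0.0718 0.016 ]
[ 0.8052 -0.0556  0.016 ]
[ 0.5091 -0.0566  0.016 ]
[0.509  0.0699 0.016 ]
sizes [np.float64(0.127), np.float64(0.296), np.float64(0.126), np.float64(0.296)]
centre [0.6571164  0.00736135 0.016     ] yaw 0.005027944836330247
knob pred [0.55711766 0.00685856] hinge [0.77711488 0.0079647 ]
scene red 309 219 13 14 314.8253968253968 225.75396825396825 [0.55793728 0.0071972  0.142     ]
top (250, 350) [0.5572 0.0061 0.157 ] [0.5593 0.007  0.142 ]
top (241, 334) [0.569 0.013 0.157] [0.5713 0.0139 0.142 ]
top (260, 334) [ 0.5692 -0.001   0.157 ] [ 5.715e-01 -3.000e-04  1.420e-01]
top (241, 371) [0.5416 0.0124 0.157 ] [0.5435 0.0133 0.142 ]
top (259, 371) [ 0.5418 -0.0008  0.157 ] [ 5.437e-01 -1.000e-04  1.420e-01]
```

Request:
arm_command(
  targets=[
    {"translation": [-2,4.6,0.1],"rotation": [1,0.2,2.4]},
    {"translation": [-2,4.6,0.1],"rotation": [0,0,0]},
    {"translation": [-2,4.6,0.1],"rotation": [0,0,0]},
    {"translation": [-2,4.6,0.1],"rotation": [0,0,0]},
    {"translation": [-2,4.4,0.1],"rotation": [0,0,0]},
    {"translation": [0,0,0],"rotation": [0,0,0]},
  ],
)

```text
t: 6.18
eef_pos: [0.5662, 0.0066, 0.3281]
ee_rot: [-3.141, -0.016, -3.141]
force: [-0.7, -0.9, -0.0]
opening: 0.605
```

```bash
python3 -c "
from h import *
delta([.557,.0065,.21],np.pi+.003)"
```

```text
t 6.17 pos [0.5662 0.0066 0.3281] rpy [-3.141 -0.016 -3.141] F [-0.7 -0.9 -0. ] op 0.605
delta cm [ 0.74 -0.   11.83]
rot deg [-0.03 -0.9  -0.17]
```

Request:
arm_command(
  targets=[
    {"translation": [0.7,0,4],"rotation": [0,-0.9,0]},
    {"translation": [0,0,4],"rotation": [0,0,0]},
    {"translation": [0,0,3.6],"rotation": [0,0,0]},
    {"translation": [0,0,0],"rotation": [0,0,0]},
  ],
)

```text
t: 6.68
eef_pos: [0.5545, 0.0044, 0.2046]
ee_rot: [-3.138, -0.008, 3.14]
force: [0.9, -0.3, 0.4]
opening: 0.599
```

```bash
python3 - <<'E'
from h import *
C=cam("wrist"); im=r.capture("wrist"); cv2.imwrite("pics/w3.png",im)
print("knob proj", proj(C,[.557,.0065,.142]))
hs=cv2.cvtColor(im,cv2.COLOR_BGR2HSV); m=cv2.inRange(hs,(0,150,60),(4,255,255))|cv2.inRange(hs,(172,150,60),(180,255,255))
n,l,st,c=cv2.connectedComponentsWithStats(m); i=1+np.argmax(st[1:,4]); print(st[i],c[i])
delta([.557,.0065,.138],np.pi+.003)
E
```

```text
knob proj [316.8869913 269.4699871]
[ 304  251   28   48 1272] [317.0581761  274.87421384]
t 6.72 pos [0.5561 0.0043 0.2066] rpy [-3.138 -0.004  3.14 ] F [ 0.4 -0.3  0.2] op 0.598
delta cm [-0.11  0.25  6.86]
rot deg [-0.18 -0.21 -0.26]
```

View pics/w3.png

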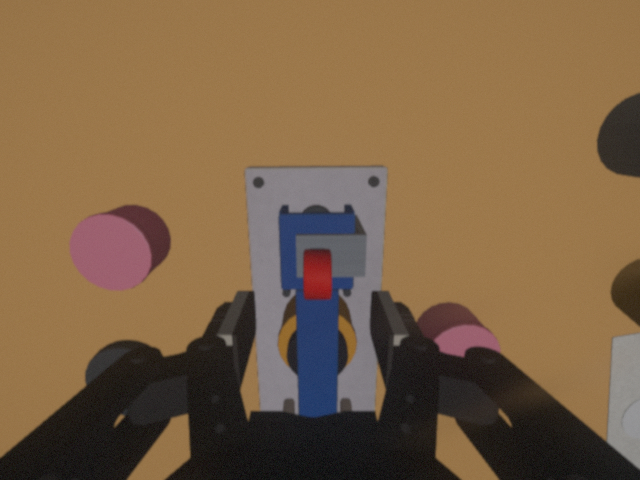

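The knob is centred between the fingers at (317,275), and the predicted column was 317. I descend, check the pose, then close.

Request:
arm_command(
  targets=[
    {"translation": [-0.1,0.2,3.5],"rotation": [0,0,0]},
    {"translation": [0,0,2.2],"rotation": [0,0,0]},
    {"translation": [0,0,0],"rotation": [0,0,0]},
  ],
)

```text
t: 7.1
eef_pos: [0.561, 0.0049, 0.1537]
ee_rot: [-3.139, 0.006, 3.139]
force: [-0.3, -0.3, 1.1]
opening: 0.596
```

```bash
python3 -c "
from h import *
delta([.557,.0065,.138],np.pi+.003)"
```

```text
t 7.1 pos [0.561  0.0049 0.1537] rpy [-3.139  0.006  3.139] F [-0.3 -0.3  1.1] op 0.596
delta cm [0.41 0.16 1.57]
rot deg [-0.13  0.35 -0.34]
```

Request:
arm_command(
  targets=[
    {"translation": [0.4,0.1,1.5],"rotation": [0,0.3,0]},
    {"translation": [0,0,0],"rotation": [0,0,0]},
    {"translation": [0,0,0],"rotation": [0,0,0]},
  ],
)

```text
t: 7.48
eef_pos: [0.5594, 0.0057, 0.1415]
ee_rot: [-3.14, 0.007, 3.138]
force: [1.5, -1.0, 0.0]
opening: 0.6
```

```bash
python3 -c "
from h import *
delta([.557,.0065,.138],np.pi+.003)"
```

```text
t 7.47 pos [0.5594 0.0057 0.1415] rpy [-3.14   0.007  3.138] F [ 1.5 -1.   0. ] op 0.6
delta cm [0.25 0.07 0.35]
rot deg [-0.08  0.39 -0.37]
```

Request:
arm_command(
  targets=[
    {"translation": [0.2,0,0.3],"rotation": [0,0,0]},
    {"translation": [0,0,0],"rotation": [0,0,0]},
  ],
)

```text
t: 7.72
eef_pos: [0.5577, 0.0058, 0.1391]
ee_rot: [-3.141, 0.008, 3.138]
force: [0.1, -1.3, 0.1]
opening: 0.599
```

Request:
arm_command(
  targets=[
    {"translation": [0,0,0],"rotation": [0,0,0]},
    {"translation": [0,0,0],"rotation": [0,0,0]},
    {"translation": [0,0,0],"rotation": [0,0,0]},
    {"translation": [0,0,0],"rotation": [0,0,0]},
    {"translation": [0,0,0],"rotation": [0,0,0]},
  ],
  jaw=0.0,
)

```text
t: 8.35
eef_pos: [0.5579, 0.0067, 0.1395]
ee_rot: [-3.141, 0.008, 3.14]
force: [-0.2, -0.3, 0.8]
opening: 0.182
```

```bash
python3 -c "
from h import *
delta([.557,.0065,.138],np.pi+.003)
cv2.imwrite('pics/w4.png',r.capture('wrist'))"
```

```text
t 8.35 pos [0.5579 0.0067 0.1395] rpy [-3.141  0.008  3.14 ] F [-0.2 -0.3  0.8] op 0.182
delta cm [ 0.09 -0.02  0.15]
rot deg [-0.01  0.47 -0.24]
```

View pics/w4.png

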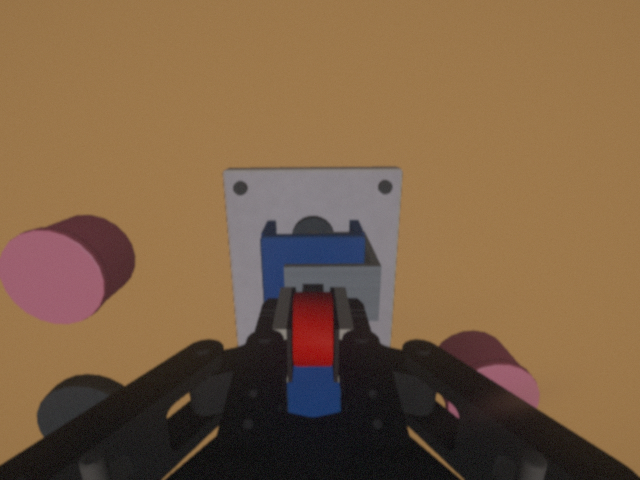

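The pads hold the knob at (313,330), with an opening of 0.182, about 15.5 mm. I pull in press +y, which is tool +y.

Request:
arm_command(
  targets=[
    {"translation": [0,0.5,0],"rotation": [0,0,0]},
    {"translation": [0,0.5,0],"rotation": [0,0,0]},
    {"translation": [0,0.5,0],"rotation": [0,0,0]},
    {"translation": [0,0,0],"rotation": [0,0,0]},
  ],
)

```text
t: 8.9
eef_pos: [0.5578, 0.0154, 0.1396]
ee_rot: [-3.133, 0.009, 3.137]
force: [-0.2, -5.6, 0.2]
opening: 0.176
```

```bash
python3 -c "
from h import *
delta([.557,.0205,.138],np.pi+.003)
o=r.get_obs();print(o['wrist_torque'],o['joint_pos'])"
```

```text
t 8.9 pos [0.5578 0.0154 0.1396] rpy [-3.133  0.009  3.137] F [-0.2 -5.6  0.2] op 0.176
delta cm [0.08 0.51 0.15]
rot deg [-0.52  0.5  -0.44]
[-0.6239285  -0.00331335  0.43072254] [-0.48378229  0.36923325  0.46331068  1.88946946 -0.19219177  0.91947899
  1.63438271]
```

Request:
arm_command(
  targets=[
    {"translation": [0,0.5,0],"rotation": [0,0,0]},
    {"translation": [0,0.5,0],"rotation": [0,0,0]},
    {"translation": [0,0.2,0],"rotation": [0,0,0]},
  ],
)

```text
t: 9.28
eef_pos: [0.5578, 0.021, 0.1396]
ee_rot: [-3.125, 0.009, 3.133]
force: [0.6, -7.9, 0.5]
opening: 0.182
```

```bash
python3 -c "
from h import *
delta([.557,.0215,.138],np.pi+.003)"
```

```text
t 9.28 pos [0.5578 0.021  0.1396] rpy [-3.125  0.009  3.133] F [ 0.6 -7.9  0.5] op 0.182
delta cm [0.08 0.05 0.16]
rot deg [-0.96  0.53 -0.67]
```

The slide is about 14.5 mm (7.9 N, expected about 8.1 N), well past the 7 mm needed. I start lifting along the arc, tilting the tool with the beam and topping up the pull to counter sag.

Request:
arm_command(
  targets=[
    {"translation": [-0.2,0.2,-0.9],"rotation": [0,2.3,0]},
    {"translation": [-0.2,0.2,-0.9],"rotation": [0,2.3,0]},
  ],
)

```text
t: 9.52
eef_pos: [0.5625, 0.021, 0.1571]
ee_rot: [-3.12, -0.07, 3.129]
force: [2.9, -8.0, -4.1]
opening: 0.171
```

```bash
cat >> h.py <<'E'
def lift():
    o=r.get_obs(); p=np.array(o["eef_pos"]); h=np.array([.777,.088]); v=p[[0,2]]-h
    print("t",round(o["t"],2),p.round(4),"rpy",np.round(o["ee_rot"],3),"F",np.round(o["force"],1),"op",round(float(o["opening"]),3),"R",np.hypot(*v).round(4),"theta",round(float(np.arctan2(.0516,.2193)*-1+np.arctan2(v[1],-v[0])),3),"q",np.round(o["joint_pos"],2))
E
python3 -c "
from h import *
lift()"
```

```text
t 9.53 [0.5625 0.021  0.1571] rpy [-3.12  -0.07   3.129] F [ 2.9 -8.  -4.1] op 0.171 R 0.2254 theta 0.081 q [-0.49  0.4   0.47  1.8  -0.18  1.06  1.61]
```

Request:
arm_command(
  targets=[
    {"translation": [-0.2,0.2,-0.9],"rotation": [-0.3,2.3,0]},
    {"translation": [-0.2,0.2,-0.9],"rotation": [-0.3,2.3,0]},
    {"translation": [-0.2,0.2,-0.9],"rotation": [-0.3,2.3,0]},
    {"translation": [-0.2,0.2,-0.9],"rotation": [-0.3,2.3,0]},
  ],
)

```text
t: 10.02
eef_pos: [0.5761, 0.0201, 0.1904]
ee_rot: [-3.127, -0.233, 3.124]
force: [1.1, -7.3, -3.5]
opening: 0.181
```

```bash
python3 -c "
from h import *
lift()"
```

```text
t 10.03 [0.5761 0.0201 0.1904] rpy [-3.127 -0.233  3.124] F [ 1.1 -7.3 -3.5] op 0.181 R 0.2255 theta 0.241 q [-0.43  0.49  0.46  1.61 -0.21  1.33  1.63]
```

Request:
arm_command(
  targets=[
    {"translation": [-0.2,0.2,-0.9],"rotation": [-0.3,2.3,0]},
    {"translation": [-0.2,0.2,-0.9],"rotation": [-0.3,2.3,0]},
    {"translation": [-0.2,0.2,-0.9],"rotation": [-0.3,2.3,0]},
    {"translation": [-0.2,0.2,-0.9],"rotation": [-0.3,2.3,0]},
    {"translation": [-0.2,0.2,-0.9],"rotation": [-0.3,2.3,0]},
  ],
)

```text
t: 10.65
eef_pos: [0.6006, 0.0183, 0.2288]
ee_rot: [-3.131, -0.438, 3.12]
force: [-0.7, -6.6, -1.3]
opening: 0.182
```

```bash
python3 -c "
from h import *
lift()
cv2.imwrite('pics/s3.png',r.capture('scene')); cv2.imwrite('pics/t3.png',r.capture('top'))
lift()"
```

```text
t 10.65 [0.6006 0.0183 0.2288] rpy [-3.131 -0.438  3.12 ] F [-0.7 -6.6 -1.3] op 0.182 R 0.2257 theta 0.443 q [-0.36  0.63  0.45  1.35 -0.23  1.66  1.65]
t 10.75 [0.6007 0.0181 0.2288] rpy [-3.131 -0.439  3.119] F [-2.3 -6.7  0.1] op 0.181 R 0.2257 theta 0.443 q [-0.36  0.63  0.45  1.35 -0.23  1.66  1.65]
```

View pics/s3.png

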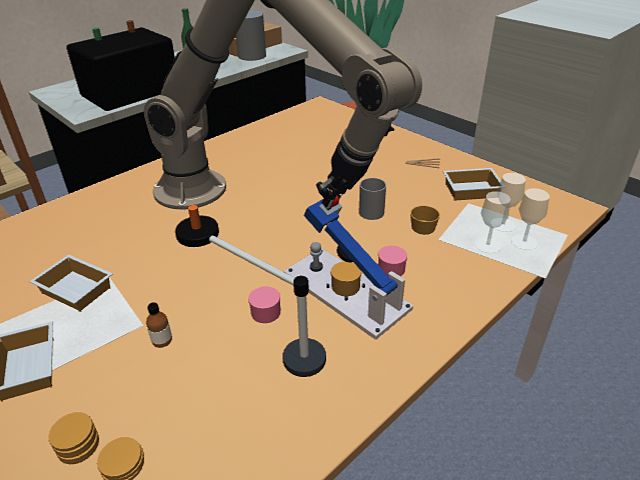

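View pics/t3.png

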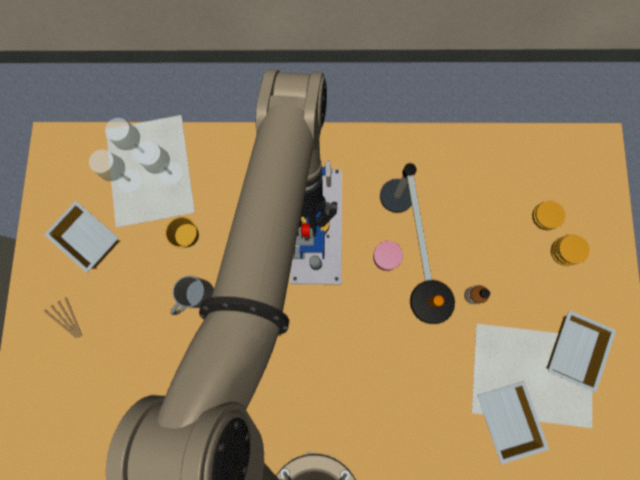

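The scene view shows the beam's near end raised at (322,215), clear of the ball at (316,247). The tin sits in its nest at (345,280), and the lamp head at (195,232) is off the plate. Before handing in, I check that the knob is really up, the bystanders are unmoved and the arm is at rest.

```bash
python3 - <<'E'
from h import *
C=cam("top");S=cam("scene")
def red(im,roi):
    h=cv2.cvtColor(im,cv2.COLOR_BGR2HSV); m=cv2.inRange(h,(0,150,60),(4,255,255))|cv2.inRange(h,(172,150,60),(180,255,255))
    x0,y0,x1,y1=roi; mm=np.zeros_like(m); mm[y0:y1,x0:x1]=m[y0:y1,x0:x1]; n,l,st,c=cv2.connectedComponentsWithStats(mm); i=1+np.argmax(st[1:,4]); return c[i],st[i]
s=cv2.imread("pics/s3.png");t=cv2.imread("pics/t3.png")
a,sa=red(t,(290,215,330,250)); b,sb=red(s,(315,180,350,220)); print(a,sa,b,sb)
o1,d1=ray(C,*a);o2,d2=ray(S,*b);x=np.linalg.lstsq(np.stack([d1,-d2],1),o2-o1,rcond=None)[0];p,q=o1+d1*x[0],o2+d2*x[1]
print("knob tri",(p+q)/2,"gap",np.linalg.norm(p-q))
s0=cv2.imread("pics/scene0.png"); 
for n,(x0,y0,x1,y1) in dict(pitcher=(358,175,372,222),open_tin=(408,203,442,235),bottle=(142,300,174,350)).items():
    print(n,"mean diff",cv2.absdiff(s[y0:y1,x0:x1],s0[y0:y1,x0:x1]).mean().round(2))
lift(); print("max dq",np.abs(r.get_obs()["dq"]).max())
E
```

```text
[305.36538462 229.69230769] [301 223   9  14 104] [335.12765957 200.87234043] [331 195   8  12  47]
knob tri [0.6055357  0.02218675 0.22559413] gap 0.005213718989564558
pitcher mean diff 8.74
open_tin mean diff 4.57
bottle mean diff 5.26
t 10.75 [0.6007 0.0181 0.2288] rpy [-3.131 -0.439  3.119] F [-2.3 -6.7  0.1] op 0.181 R 0.2257 theta 0.443 q [-0.36  0.63  0.45  1.35 -0.23  1.66  1.65]
max dq 0.03813182397064705
```

```bash
python3 - <<'E'
from h import *
for i in range(4):
    im=r.capture("scene"); o=r.get_obs(); print(np.round(o["eef_pos"],4),np.abs(o["dq"]).max().round(4))
cv2.imwrite("pics/s4.png",im)
print(r.finish_job())
E
```

```text
[0.6005 0.0182 0.2286] 0.0208
[0.6004 0.0182 0.2286] 0.0107
[0.6004 0.0182 0.2286] 0.0066
[0.6004 0.0183 0.2286] 0.0034
the job is handed in; nothing more can be done
None
```

I did the job in the order asked and handed it in at about 11 s. The lamp arm is swung aside, the latch is pulled, and the beam is held up in the gripper.

- **Lamp:** I swung it about 0.85 rad by its grip. In the top view the head is well off the base plate, on the press's right.
- **Latch:** I pulled it to about 14.5 mm at 7.9 N. In the final hold it still reads about 11.5 mm, and 7 mm is enough to free the jaw.
- **Beam:** I lifted it along its arc, with the tool tilting with it, to about 0.44 rad. The tool rose 8.9 cm. Locating the knob in two camera views gave only about 8.4 cm with a 5 mm mismatch, but both are above the 7 cm asked.
- **Holding still:** The tool's position stayed constant to about 0.1 mm over the last readings. The joint speeds died down to 0.003 rad/s.
- **Tin and bystanders:** In the last picture I viewed, the tin is in its nest. The pitcher, bottle and open tin look unmoved. The pitcher's image patch changed more than the others (8.7 against about 5). I took this to be the arm's shadow and did not check further.

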